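# Unhook the wire basket and set it on the balance

## Task

Take the white wire sample basket by its black handle off its deep hook: keeping it level, lift it gently, by feel, until its hanging bar has come past the upturned tip and just meets the sprung keeper above, and only then draw it out, never forcing it against the hook. Then set it down gently and level inside the rim of the balance pan, let go, and leave everything else on the bench where it is.

Things in the scene. Friction and masses are not known exactly. Their poses are not given: they have to be found in the camera images.
- basket: White wire basket, 100 mm (its x) by 90 mm (its y), walls 75 mm high, 0.18 to 0.37 kg. Origin: centre of its underside, z up. At +x two flat ears, 25 mm either side of the middle, carry the hanging bar. It hangs upright, x along the stand's x, bar on the hook and against the tip, back wall on a sprung rubber rest (4.5 N, yields 6 mm; its top 107 mm above the bench, underside of basket 93 mm).
- basket_bar (a point): Middle of the basket's hanging bar: a square steel bar 6 by 6 mm, 50 mm long along the basket's y, 81 mm from the basket's origin along +x and 80 mm above its underside.
- basket_handle (a point): Centre of the black handle grip above the basket: 70 mm long along the basket's x, 16 mm wide (y), 22 mm high, 125 mm above the underside, over the basket's middle. It is pinched from above across its 16 mm. It joins the basket by two uprights in the planes of the front and back walls.
- stand: Fixed hook stand; origin at bench level below the hook, z up. The hook is open towards the stand's -x: the way out. The hook takes at most 22 N without damage. No part of the stand is above 256 mm. Tip and keeper (see hook_floor, post_top) are one steel frame clamped to the post at a height that is set differently each time and is not measured: find it by feel.
- hook_floor (a point): Middle of the hook's flat floor (14 mm wide in y), 170 mm above the bench and above the stand's origin, axes as the stand. The hook's upturned tip is a steel plate 14 mm wide, from x = -12 mm (inner face) to x = -18 mm. Its top is 22 to 56 mm above the hook's floor, different each time. Behind the tip the hook's pocket is 60 mm deep (x).
- post_top (a point): Top of the aluminium post behind the hook, x = +65 mm from the stand's origin. From it the keeper reaches over the hook: a sprung plate 14 mm wide, x = -18 to +28 mm, always 9 mm above the tip's top, so the 6 mm bar has 3 mm of play there. It yields up 3 mm (1.4 N at first touch, 3.5 N at the end), then is hard.
- balance: Fixed laboratory balance with a cream housing 270 mm (x) by 190 mm (y), 50 mm high, its display towards its -x. Origin at bench level under the centre of the pan, z up. It takes at most 20 N of force.
- pan_floor (a point): Centre of the upper face of the balance's steel pan, 67 mm above the bench; x and y axes as the balance. Inside its rim the pan is 100 mm (x) by 110 mm (y), rim 10 mm high; so the 100 mm side of the basket goes along the pan's y, either way round, with 5 mm of room on each side. The pan is sprung: it sinks at most 5 mm (1.8 N at first, 10.8 N at its stop).
- dish: Bystander, to be left alone: closed glass dish, 80 mm across, 14 mm high, lying below the hanging basket. Origin at the centre of its underside.
- weight: Bystander, to be left alone: steel knobbed weight, 32 mm across, 48 mm high, beside the balance. Origin at the centre of its underside.
- beaker: Bystander, to be left alone: glass beaker, 64 mm across, 80 mm high. Origin at the centre of its underside.
- jar: Bystander, to be left alone: brown glass jar, 60 mm across, 90 mm high. Origin at the centre of its underside.
- driver: Bystander, to be left alone: screwdriver with black handle, lying on the bench. Origin at the centre of its underside, long axis x.
- battery: Bystander, to be left alone: grey block battery, 50 x 26 x 17 mm, lying flat. Origin at the centre of its underside.
- vial: Bystander, to be left alone: small glass vial, 28 mm across, 55 mm high. Origin at the centre of its underside.
Things that resemble listed ones, but are neither listed nor needed, are in the scene too. Of the things shaped like the basket, the white one is meant.

How it is judged:
By the outcome, as a careful person would: the job done as asked, in the order asked, and still so for the second after the job is handed in, with the robot touching nothing.
It also fails if it takes over 64 s, if anything falls off the work surface, if the arm or the gripper's body presses on something with over 40 N, if the wrist force passes 120 N, or if a joint passes its speed limit or range.

## Robot

A 6-joint arm with a two-finger parallel gripper is mounted at the origin on the work surface. World frame = base frame: x ahead of the robot, y to its left, z up, the work surface at z = 0. Lengths are in m, angles in rad, forces in N, time in s.
With the tool pointing down it reaches from about 0.4 to 0.825 m from the base axis. Payload 7 kg.
Tool frame: the origin (TCP) lies at the very end of the fingers, on their centre line; the grasp point (between the pads) lies 19 mm behind it; x points along the fingers, y is the direction in which the jaws open and shut, and the axes are right-handed (so a half turn about x gives the same grasp; the last joint's range is limited). The gripper opens to 88 mm and grips with 3 to 60 N. Pads are 19 mm wide; open, the fingers measure 130 mm over their backs; the gripper's body (78 mm by 193 mm) begins 47 mm behind the grasp point.
Start: joints at [-1.03, 0.359, 0.012, 0, -1.224, -0.288], TCP at [0.169, -0.654, 0.227] pointing down, gripper open.
Joint ranges: [-3.07, 3.07], [-1.43, 2.12], [-1.02, 1.25], [-3.03, 1.67], [-3.05, -0], [-3.03, 3.03]. Speed limits (rad/s): [2.39, 2.39, 3.01, 3.14, 3.14, 3.14].

## Interface

Orientations are given as [roll, pitch, yaw] about the fixed x, y, z axes, in that order (R = Rz(yaw) Ry(pitch) Rx(roll)).
In Python, from station import arm gives the robot as it stands.
- The arm moves only by the shell command python3 -m inch 'ROWS' [OPENING] [FORCE]. ROWS is text: rows parted by semicolons, each of 6 numbers parted by spaces: the shift along the world's x, y, z in units of 30 mm (1.0 is 30 mm), then the turn, a rotation vector about the world's x, y, z in units of 5 degrees (1.0 is 5 degrees). In form: dx dy dz wx wy wz; .... A call has 1 to 12 rows; each row shifts and turns the commanded pose from where the row before left it; what a row does not reach is not made up. A row lasts 1/8 s, in which the tool goes at most 62.5 mm and 10.7 degrees, less where a joint would pass 70% of its speed; a pose out of reach is approached as far as the arm can. A call is refused whole if a number of a shift passes 1 or a number of a turn 1, either way. A call with a gripper value outside its range is refused whole. OPENING is the opening, from 0 (shut) to 1 (fully open), set as the call begins (- or left out, the last holds). The fingers move at their own pace and stop on an object; FORCE is the grip in N (left out, the last holds). Time passes only in rows, so rows that do not move let the fingers close. It gives the time, the measured TCP pose, the force and the opening at its end, in the units of the state.
- arm.get_state(): the state, without advancing time (a new reading comes with each control period).
- arm.grab_frame(name): name is "scene" or "top" or "wrist"; returns a dict with "frame" (420x560x3 uint8, red, green, blue), "range_z" (420x560 float32, m along the optical axis (not along the pixel's ray), 0 where there is no reading), "mtx" (3x3 intrinsics, pixels), "pose" (4x4, takes a point from camera to world coordinates). Camera axes: x right, y up, looking along -z (the intrinsics and any distortion apply to the point x, -y, -z); pixel columns grow to the right and rows downward; lengths in m; the calibration is good to about 2 mm. A picture is of the moment at which its call begins.
- arm.job_done(): hands the job in, once; it reports no verdict.
Trained networks look in a picture, given as the dict that the camera call returned (one of the last four; its "shot" number tells which), for a name from the list of things; names that differ only in an ending like _2 or _b are one class to them, and where a whole thing is asked for, a point or a joint stands for the part that bears it (a point fixed in the world has none). Each returns a list of dicts, best first, with "confidence" (0 to 1); they miss things now and then, are a little off and sometimes report something else, mostly with a low value. They report only what shows in the picture. A call takes as long as a camera call. They do not tell look-alikes from the thing itself.
- arm.search_frame(picture, target): "extent" ([centre column, centre row, width, height] as shares, 0 to 1, of the picture: columns of its width, rows of its height, round what is visible of it).
- arm.masks_of(picture, target): "mask" (420x560 bool, what is visible of it) and "extent" ([centre column, centre row, width, height] as shares, 0 to 1, of the picture: columns of its width, rows of its height, round what is visible of it).
- arm.place_of(picture, target): "position" ([column, row] as shares, 0 to 1, of the picture: columns of its width, rows of its height: a listed point, or the origin of a listed thing).
The state is a dict: "t": time; "q": joint angles; "qd": joint speeds; "joint_efforts": joint torques, N m; "eef_pos": TCP position; "ee_rot": TCP orientation; "force": force on the tool from outside, world axes, zero at the start; "moment": the same for the moment, N m; "width": finger opening in m.
Only numpy, scipy, OpenCV 4.12 (cv2) and the standard library are available. Lean on these libraries where they do the work, as an engineer would, in place of code of your own. Each camera call takes 0.05 s, during which the arm holds its last target. There are 200 camera calls.

## Working session

There is one attempt and no reset: what is moved stays moved. The work goes in short steps, Python scripts to look and compute and a shell command to move; the robot and the scene stay as the last step left them, time stands still between calls to the robot, and variables do not carry over. Pictures are saved under pics/ and viewed, about 8 in all and at most 12, crops included, and the job is handed in when it is done.

```bash
ls; mkdir -p pics
cat > h.py <<'E'
import numpy as np, cv2
from station import arm
def ray(p,col,row):
    K=p["mtx"];u=np.array([(col-K[0,2])/K[0,0],-(row-K[1,2])/K[1,1],-1.]);return p["pose"][:3,3],p["pose"][:3,:3]@u
def atz(p,col,row,z):
    o,d=ray(p,col,row);return o+d*(z-o[2])/d[2]
def pt(p,col,row):
    o,d=ray(p,col,row);r=p["range_z"][int(row),int(col)];return o+d*r
def cloud(p):
    K=p["mtx"];v,u=np.mgrid[:420,:560];r=p["range_z"]
    c=np.stack([(u-K[0,2])/K[0,0]*r,-(v-K[1,2])/K[1,1]*r,-r],-1)
    return c@p["pose"][:3,:3].T+p["pose"][:3,3]
def save(p,n): cv2.imwrite("pics/"+n,p["frame"][:,:,::-1])
E
python3 - <<'E'
from h import *
s=arm.get_state();print(s)
Z=dict(basket=.093,basket_bar=.173,basket_handle=.218,stand=0,hook_floor=.17,post_top=.25,balance=0,pan_floor=.067,dish=0)
ims=[]
for n in("top","scene"):
    p=arm.grab_frame(n);ims.append(p["frame"][:,:,::-1]);save(p,n+"0.png")
    print(n,p["pose"][:3,3])
    for t,z in Z.items():
        for d in arm.place_of(p,t)[:3]:
            c,r=d["position"][0]*560,d["position"][1]*420
            print(t,round(d["confidence"],2),int(c),int(r),atz(p,c,r,z).round(3),pt(p,min(c,559),min(r,419)).round(3))
E
```

```text
pics
{'t': 0.0, 'q': array([-1.02990797e+00,  3.59391051e-01,  1.10322789e-02, -3.28508430e-04,
       -1.22412266e+00, -2.88050989e-01]), 'qd': array([-5.29033469e-05,  4.14986682e-05, -1.21671258e-03, -6.64817638e-05,
       -8.01350842e-04,  4.26559323e-04]), 'joint_efforts': array([-4.18003274e-04, -5.82716525e+01,  2.93052506e+01,  6.99727044e+00,
        6.98545278e-03, -1.88494473e-04]), 'eef_pos': array([ 0.16865347, -0.65306492,  0.22561234]), 'ee_rot': array([1.67762146, 1.56908314, 1.93034694]), 'force': array([-0.19554311,  0.6067341 , -0.14585847]), 'moment': array([ 0.01213299, -0.02375528, -0.04108913]), 'width': 0.08731039171455118}
top [0.42865562 0.08754862 1.15946354]
basket 0.82 192 226 [0.5   0.263 0.093] [0.5   0.263 0.094]
basket 0.81 136 307 [0.297 0.39  0.093] [0.301 0.383 0.119]
basket 0.8 255 285 [0.359 0.105 0.093] [0.361 0.104 0.132]
basket_bar 0.9 227 270 [0.395 0.166 0.173] [ 0.389  0.18  -0.001]
basket_bar 0.64 94 316 [0.287 0.46  0.173] [0.274 0.495 0.083]
basket_handle 0.82 181 218 [0.507 0.268 0.218] [0.506 0.266 0.228]
basket_handle 0.69 256 290 [0
[... 1241 characters left out ...]
asket_handle 0.84 343 130 [0.404 0.307 0.218] [0.289 0.412 0.135]
basket_handle 0.81 267 173 [0.463 0.038 0.218] [0.359 0.098 0.136]
stand 0.94 371 205 [0.492 0.363 0.   ] [0.502 0.352 0.012]
stand 0.65 418 219 [0.611 0.431 0.   ] [0.627 0.406 0.024]
hook_floor 0.55 382 154 [0.492 0.372 0.17 ] [0.494 0.37  0.171]
post_top 0.73 399 122 [0.494 0.414 0.25 ] [0.499 0.407 0.254]
post_top 0.34 371 205 [0.701 0.124 0.25 ] [0.502 0.352 0.013]
post_top 0.28 254 274 [ 0.728 -0.145  0.25 ] [ 0.533 -0.048  0.002]
balance 0.86 195 284 [ 0.481 -0.176  0.   ] [ 0.524 -0.187  0.05 ]
pan_floor 0.82 194 265 [ 0.489 -0.171  0.067] [ 0.489 -0.171  0.067]
dish 0.93 335 228 [0.513 0.214 0.   ] [0.523 0.204 0.013]
```

View pics/top0.png

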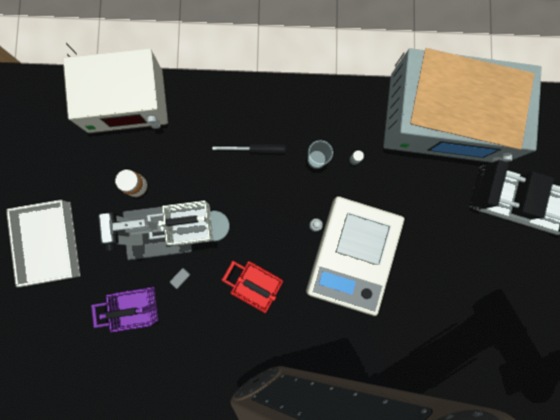

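View pics/scene0.png

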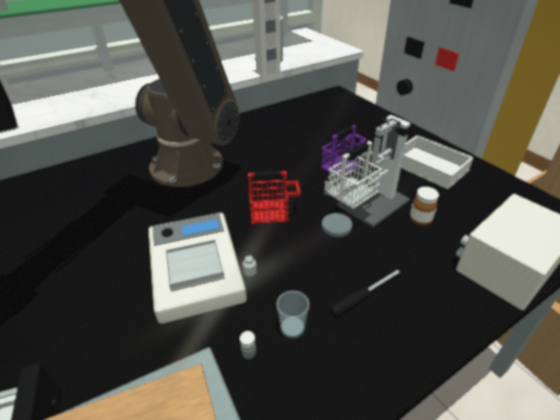

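Run:
```python
from h import *
for n in("top","scene"):
    p=arm.grab_frame(n);C=cloud(p)
    x,y,z=C[...,0],C[...,1],C[...,2];ok=p["range_z"]>0;f=p["frame"].astype(int)
    def rect(m,l):
        if m.sum()<5: print(n,l,"few");return
        r=cv2.minAreaRect(np.float32(C[m][:,:2]*1000));print(n,l,m.sum(),np.round(r[0]),np.round(r[1]),round(r[2],1),"z",np.percentile(z[m],[5,50,95]).round(3))
    near=ok&(abs(x-.505)<.07)&(abs(y-.268)<.07)
    rect(near&(f.sum(2)<180)&(z>.2),"handle")
    rect(near&(f.min(2)>150)&(z>.14)&(z<.19),"rim")
    rect(ok&(abs(x-.49)<.06)&(y>.33)&(y<.46)&(z>.19),"postkeeper")
    rect(ok&(abs(x-.485)<.075)&(abs(y+.165)<.075)&(z>.06)&(z<.09),"pan")
    rect(ok&(abs(x-.485)<.2)&(abs(y+.165)<.2)&(z>.042)&(z<.058),"housing")
    # tall things
    b=ok&(z>.13)&(y<.6)&(abs(x)+abs(y)>.25)
    k,lab,st,ce=cv2.connectedComponentsWithStats(b.astype(np.uint8))
    for i in range(1,k):
        if st[i,4]>60:
            m=lab==i;print("tall",st[i,4],np.percentile(C[m],[2,98],axis=0).round(3).tolist())
```

```text
top handle 173 [502. 268.] [14. 65.] 6.3 z [0.225 0.228 0.231]
top rim 304 [502. 280.] [ 90. 124.] 8.7 z [0.142 0.166 0.175]
top postkeeper 954 [480. 388.] [ 82. 102.] 7.9 z [0.207 0.247 0.253]
top pan 1920 [ 482. -169.] [117. 106.] 73.9 z [0.063 0.066 0.076]
top housing 5395 [ 484. -120.] [283. 336.] 74.1 z [0.045 0.05  0.056]
tall 12006 [[0.717, -0.58, 0.139], [0.939, -0.252, 0.157]]
tall 2063 [[0.444, 0.219, 0.14], [0.549, 0.435, 0.254]]
tall 218 [[0.334, 0.069, 0.131], [0.375, 0.142, 0.139]]
tall 245 [[0.278, 0.371, 0.13], [0.302, 0.462, 0.139]]
tall 712 [[0.12, 0.084, 0.163], [0.168, 0.144, 0.337]]
tall 4354 [[0.228, -0.131, 0.452], [0.291, -0.025, 0.764]]
scene handle 184 [505. 264.] [18. 69.] 7.2 z [0.215 0.228 0.231]
scene rim 178 [502. 276.] [ 91. 122.] 9.5 z [0.143 0.162 0.17 ]
scene postkeeper 812 [487. 383.] [83. 97.] 16.8 z [0.193 0.234 0.254]
scene pan 2124 [ 482. -171.] [116. 109.] 73.9 z [0.066 0.068 0.078]
scene housing 4998 [ 488. -125.] [281. 346.] 74.6 z [0.046 0.051 0.056]
tall 8901 [[-1.081, -0.358, 0.136], [0.245, 0.129, 0.537]]
tall 223 [[-1.082, 0.506, 0.138], [-0.93, 0.598, 0.273]]
tall 728 [[-0.528, 0.564, 0.134], [-0.461, 0.599, 0.344]]
tall 484 [[0.125, 0.086, 0.148], [0.165, 0.141, 0.307]]
tall 74 [[-0.698, -0.442, 0.13], [-0.524, -0.427, 0.167]]
tall 2450 [[0.454, 0.215, 0.133], [0.55, 0.429, 0.253]]
tall 98 [[0.279, 0.367, 0.131], [0.303, 0.46, 0.139]]
tall 156 [[0.334, 0.058, 0.13], [0.376, 0.139, 0.138]]
tall 6987 [[0.726, -0.442, 0.149], [0.846, -0.249, 0.158]]
```

The white basket hangs at about (185,222) in the top view, with the post to its left at about (106,229). The pan is at (361,238) with the display below it, so the balance yaw is about -16° and the stand yaw about 97°. Next I work out the tool turn needed, then start the approach.

```bash
cat >> h.py <<'E'
from scipy.spatial.transform import Rotation as Ro
def tool():
    s=arm.get_state();R=Ro.from_euler("xyz",s["ee_rot"]).as_matrix();return s,R
def turn_to(yaw_y):  # tool y along given yaw (deg, mod 180), tool x down; returns rotvec in 5deg units
    s,R=tool();out=[]
    for k in(0,180):
        a=np.radians(yaw_y+k);y=np.array([np.cos(a),np.sin(a),0]);x=np.array([0,0,-1.])
        T=np.stack([x,y,np.cross(x,y)],1);out.append(np.degrees(Ro.from_matrix(T@R.T).as_rotvec())/5)
    return min(out,key=np.linalg.norm)
E
python3 - <<'E'
from h import *
s,R=tool();print(R.round(3),turn_to(7),turn_to(187))
E
```

```text
[[-0.    -0.25   0.968]
 [ 0.     0.968  0.25 ]
 [-1.     0.    -0.   ]] [-7.54049202e-05 -5.43264419e-04  1.65030867e+01] [-7.54049202e-05 -5.43264419e-04  1.65030867e+01]
```

```bash
python3 -m inch '0.8 1 1 0 0 0;1 1 1 0 0 0;1 1 0.8 0 0 0;1 1 0 0 0 0;1 1 0 0 0 0;1 1 0 0 0 0;1 1 0 0 0 0;1 1 0 0 0 0;1 1 0 0 0 0;1 1 0 0 0 0;1 1 0 0 0 0;0.4 1 0 0 0 0'
```

```text
t: 2.6
eef_pos: [0.5061, -0.2923, 0.3101]
ee_rot: [2.653, 1.57, 2.907]
force: [0.6, 0.1, -0.1]
width: 0.0878
```

```bash
python3 -m inch '0 1 0 0 0 0.9;0 1 0 0 0 0.9;0 1 0 0 0 0.9;0 1 0 0 0 0.9;0 1 0 0 0 0.9;0 1 0 0 0 0.9;0 1 0 0 0 0.9;0 1 0 0 0 0.9;0 1 0 0 0 0.9;0 1 0 0 0 0.9;0 1 0 0 0 0.9;0 1 0 0 0 0.9' && python3 -m inch '0 1 0 0 0 0.9;0 1 0 0 0 0.9;0 1 0 0 0 0.9;0 1 0 0 0 0.9;0 1 0 0 0 0.9;0 0.5 0 0 0 0.9;0 0.2 0 0 0 0.3;0 0 0 0 0 0'
python3 - <<'E'
from h import *
s,R=tool();print(s["q"],s["eef_pos"],turn_to(187),s["force"])
p=arm.grab_frame("wrist");save(p,"w1.png");C=cloud(p);z=C[...,2];f=p["frame"].astype(int);ok=p["range_z"]>0
for t in("basket_handle","hook_floor","post_top","basket_bar"):
    for d in arm.place_of(p,t)[:2]:
        c,r=d["position"][0]*560,d["position"][1]*420;print(t,d["confidence"],int(c),int(r),atz(p,c,r,dict(basket_handle=.218,hook_floor=.17,post_top=.25,basket_bar=.173)[t]).round(3))
m=ok&(f.sum(2)<200)&(z>.2)&(z<.24)&(abs(C[...,0]-.5)<.1)
print(m.sum(),cv2.minAreaRect(np.float32(C[m][:,:2]*1000)))
E
```

```text
t: 4.1
eef_pos: [0.5047, 0.0674, 0.3108]
ee_rot: [-0.651, 1.57, 0.547]
force: [0.1, -1.1, 0.3]
width: 0.0874
t: 5.1
eef_pos: [0.5047, 0.2375, 0.3105]
ee_rot: [2.456, 1.571, -2.135]
force: [-0.2, 0.1, 0.0]
width: 0.0875
[ 7.90761226e-01  1.21442545e-01 -1.12395527e-01  4.49162174e-05
 -1.33715788e+00 -6.69524144e-01] [0.5047438  0.23745085 0.31051448] [ 0.00197894 -0.00125198  0.01060616] [-0.21206499  0.06892482  0.00326375]
basket_handle 0.81 281 251 [0.504 0.267 0.218]
basket_handle 0.7 445 81 [0.397 0.112 0.218]
hook_floor 0.97 283 306 [0.491 0.355 0.17 ]
basket_bar 0.97 380 148 [0.421 0.169 0.173]
788 ((504.3873596191406, 263.2923278808594), (13.641363143920898, 62.111331939697266), 8.793787956237793)
```

View pics/w1.png

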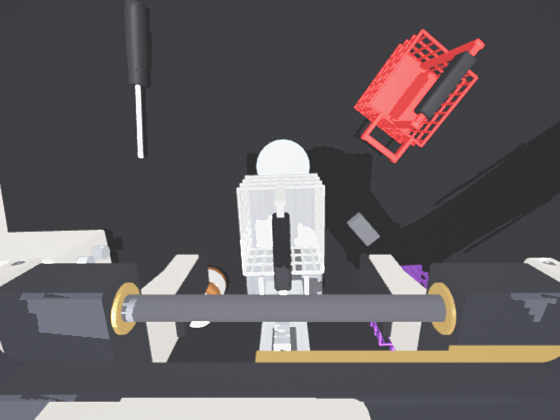

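```bash
python3 -m inch '0 0.95 0 0 0 0.15;0 0 -0.8 0 0 0;0 0 -0.8 0 0 0;0 0 -0.8 0 0 0;0 0 -0.6 0 0 0;0 0 -0.4 0 0 0;0 0 -0.32 0 0 0;0 0 0 0 0 0' 0.75
python3 -m inch '0 0 0 0 0 0;0 0 0 0 0 0;0 0 0 0 0 0;0 0 0 0 0 0' 0 45
python3 - <<'E'
from h import *
s,R=tool();print(s["eef_pos"],s["force"],s["moment"],s["width"])
p=arm.grab_frame("scene");f=p["frame"][100:250,290:440];cv2.imwrite("pics/s2.png",cv2.resize(f[:,:,::-1],(600,600),interpolation=2))
E
```

```text
t: 6.35
eef_pos: [0.5047, 0.266, 0.1985]
ee_rot: [2.21, 1.57, -2.368]
force: [0.9, -0.3, 0.0]
width: 0.0657
t: 6.85
eef_pos: [0.5049, 0.266, 0.1992]
ee_rot: [-0.961, 1.57, 0.744]
force: [-0.4, -0.7, -0.6]
width: 0.0313
[0.50487695 0.26601822 0.19918846] [-0.41076553 -0.747172   -0.62165523] [ 0.02071398  0.15253037 -0.02795638] 0.0313487372547632
```

View pics/s2.png

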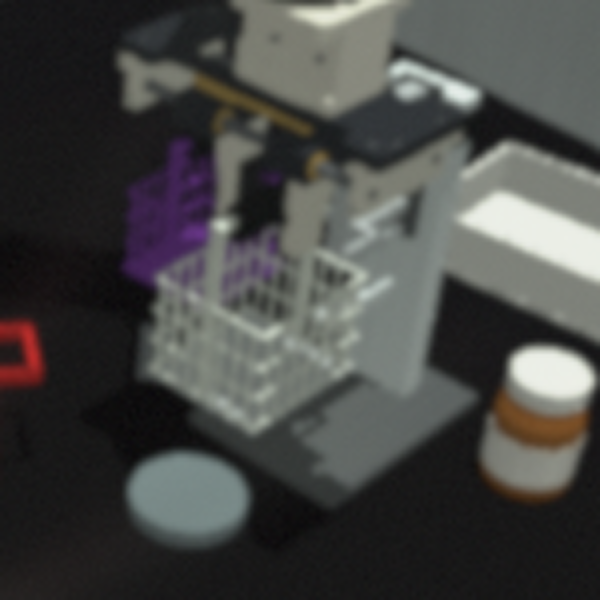

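The fingers straddle the handle at about (260,210) in the crop, with the body just above the stand. They are still closing.

```bash
python3 -m inch '0 0 0 0 0 0;0 0 0 0 0 0;0 0 0 0 0 0;0 0 0 0 0 0;0 0 0 0 0 0;0 0 0 0 0 0'
python3 -c "
from h import *
s,R=tool();print(s['eef_pos'],s['force'],s['moment'],s['width'],turn_to(187.8))"
```

```text
t: 7.65
eef_pos: [0.5048, 0.2659, 0.1989]
ee_rot: [2.178, 1.571, -2.399]
force: [-1.1, -0.4, -0.1]
width: 0.016
[0.50477532 0.26592592 0.19892079] [-1.10263521 -0.43472979 -0.13361406] [-0.15785829  0.33767977  0.06192942] 0.015987300301499405 [ 0.00096853 -0.00105385  0.01330886]
```

```bash
cat > chk.py <<'E'
# measures only: mean wrist force over a few readings; exit 1 when fz drops below limit
import sys
from h import *
n=int(sys.argv[2]) if len(sys.argv)>2 else 2
F=[];M=[]
for i in range(n):
    s=arm.get_state();F.append(s["force"]);M.append(s["moment"])
    if i<n-1: arm.grab_frame("wrist")
F=np.mean(F,0);M=np.mean(M,0)
print("t%.2f"%s["t"],"xyz",(s["eef_pos"]*1000).round(1),"F",F.round(2),"M",M.round(2),flush=True)
sys.exit(1 if F[2]<float(sys.argv[1]) else 0)
E
python3 chk.py -9 4
python3 -m inch '0 0.03 0.1 0 0 0;0 0.03 0.1 0 0 0;0 0 0.1 0 0 0;0 0 0 0 0 0' >/dev/null; python3 chk.py -9 3
python3 -m inch '0 0 0.1 0 0 0;0 0 0.1 0 0 0;0 0 0 0 0 0' >/dev/null; python3 chk.py -9 3
python3 -m inch '0 0 0.1 0 0 0;0 0 0.1 0 0 0;0 0 0 0 0 0' >/dev/null; python3 chk.py -9 6
```

```text
t7.80 xyz [504.8 265.9 198.9] F [-0.53 -0.47  0.31] M [-0.15  0.32  0.06]
t8.40 xyz [504.8 267.4 208.2] F [ 0.01 -3.12 -0.73] M [-1.58  0.15  0.07]
t8.88 xyz [505.  268.5 214.2] F [-0.39 -0.36 -2.12] M [-0.03  0.11 -0.02]
t9.50 xyz [504.7 267.7 219.9] F [-0.47  0.06 -1.89] M [0.03 0.14 0.01]
```

```bash
I="python3 -m inch"; C="python3 chk.py -2.95 2"
python3 -m inch '0 0 0.04 0 0 0;0 0 0.04 0 0 0' >/dev/null && $C && python3 -m inch '0 0 0.04 0 0 0' >/dev/null && $C && python3 -m inch '0 0 0.04 0 0 0' >/dev/null && $C && python3 -m inch '0 0 0.04 0 0 0' >/dev/null && $C && python3 -m inch '0 0 0.04 0 0 0' >/dev/null && $C && python3 -m inch '0 0 0.04 0 0 0' >/dev/null && $C && python3 -m inch '0 0 0.04 0 0 0' >/dev/null && $C && python3 -m inch '0 0 0.04 0 0 0' >/dev/null && $C && python3 -m inch '0 0 0.04 0 0 0' >/dev/null && $C && python3 -m inch '0 0 0.04 0 0 0' >/dev/null && $C && python3 -m inch '0 0 0.04 0 0 0' >/dev/null && $C && python3 -m inch '0 0 0.04 0 0 0' >/dev/null && $C
python3 chk.py -9 4
```

```text
t9.80 xyz [504.9 267.8 222.6] F [ 0.28  0.56 -1.13] M [ 0.02  0.13 -0.01]
t9.97 xyz [504.9 267.8 223.8] F [-0.21 -0.07 -1.7 ] M [ 0.02  0.09 -0.02]
t10.15 xyz [504.9 267.8 225. ] F [ 0.48 -0.03 -1.34] M [0.06 0.1  0.01]
t10.32 xyz [504.9 267.8 226.2] F [-0.04  0.02 -1.53] M [-0.02  0.11 -0.01]
t10.50 xyz [504.9 267.8 227.4] F [ 0.23 -0.18 -1.37] M [-0.01  0.1   0.  ]
t10.68 xyz [504.9 267.8 228.6] F [ 0.51  0.27 -1.91] M [0.02 0.05 0.01]
t10.85 xyz [504.9 267.8 229.8] F [ 0.03  0.32 -1.64] M [ 0.02  0.08 -0.  ]
t11.03 xyz [504.9 267.8 231. ] F [ 0.21  0.33 -1.5 ] M [-0.01  0.13  0.04]
t11.20 xyz [504.9 267.8 232.2] F [-0.24  0.01 -2.02] M [ 0.03  0.09 -0.03]
t11.38 xyz [504.9 267.8 233.4] F [ 0.25  0.31 -1.89] M [-0.    0.13  0.01]
t11.55 xyz [504.8 267.8 234.6] F [-0.49  0.64 -1.47] M [-0.    0.13  0.02]
t11.72 xyz [504.9 267.8 235.8] F [ 0.14  0.32 -1.97] M [ 0.04  0.07 -0.02]
t11.88 xyz [504.8 267.8 235.6] F [ 0.09 -0.09 -1.99] M [ 0.04  0.09 -0.03]
```

```bash
sed -i 's/^sys.exit.*/sys.exit(1 if F[2]<float(sys.argv[1]) or M[0]<-0.07 else 0)/' chk.py; C="python3 chk.py -2.7 2"
python3 -m inch '0 0 0.04 0 0 0' >/dev/null && $C && python3 -m inch '0 0 0.04 0 0 0' >/dev/null && $C && python3 -m inch '0 0 0.04 0 0 0' >/dev/null && $C && python3 -m inch '0 0 0.04 0 0 0' >/dev/null && $C && python3 -m inch '0 0 0.04 0 0 0' >/dev/null && $C && python3 -m inch '0 0 0.04 0 0 0' >/dev/null && $C && python3 -m inch '0 0 0.04 0 0 0' >/dev/null && $C && python3 -m inch '0 0 0.04 0 0 0' >/dev/null && $C && python3 -m inch '0 0 0.04 0 0 0' >/dev/null && $C && python3 -m inch '0 0 0.04 0 0 0' >/dev/null && $C && python3 -m inch '0 0 0.04 0 0 0' >/dev/null && $C && python3 -m inch '0 0 0.04 0 0 0' >/dev/null && $C && python3 -m inch '0 0 0.04 0 0 0' >/dev/null && $C && python3 -m inch '0 0 0.04 0 0 0' >/dev/null && $C
python3 chk.py -9 4
```

```text
t12.05 xyz [504.8 267.8 236.9] F [ 0.17  0.46 -1.29] M [0.06 0.09 0.03]
t12.22 xyz [504.9 267.8 238.2] F [-0.23  0.28 -0.75] M [-0.    0.13 -0.02]
t12.40 xyz [504.9 267.8 239.4] F [ 0.29  0.28 -1.55] M [0.07 0.09 0.02]
t12.57 xyz [504.9 267.8 240.6] F [ 0.51 -0.14 -1.81] M [ 0.    0.12 -0.01]
t12.75 xyz [504.9 267.8 241.8] F [ 0.81  0.66 -1.29] M [0.05 0.14 0.02]
t12.93 xyz [504.9 267.8 243. ] F [-0.06 -0.22 -1.51] M [-0.01  0.09  0.01]
t13.10 xyz [504.9 267.8 244.2] F [ 0.25  0.01 -1.7 ] M [ 0.02  0.12 -0.  ]
t13.28 xyz [504.8 267.8 245.4] F [ 0.11  0.09 -1.67] M [0.01 0.11 0.02]
t13.45 xyz [504.9 267.8 246.6] F [ 0.35  0.07 -2.52] M [ 0.04  0.11 -0.01]
t13.62 xyz [504.9 267.8 247.8] F [ 0.28 -0.02 -2.3 ] M [0.   0.12 0.01]
t13.80 xyz [504.8 267.8 249. ] F [ 0.31  0.21 -1.77] M [0.04 0.1  0.01]
t13.97 xyz [504.9 267.8 250.2] F [-0.19  0.26 -1.53] M [0.04 0.11 0.03]
t14.15 xyz [504.8 267.8 251.4] F [ 0.14 -0.14 -2.15] M [0.04 0.08 0.02]
t14.32 xyz [504.9 267.8 252.6] F [-0.17  0.38 -1.57] M [-0.01  0.11 -0.01]
t14.47 xyz [504.8 267.8 252.4] F [-0.18  0.11 -2.13] M [ 0.02  0.09 -0.01]
```

```bash
C="python3 chk.py -2.7 2"
python3 -m inch '0 0 0.04 0 0 0' >/dev/null && $C && python3 -m inch '0 0 0.04 0 0 0' >/dev/null && $C && python3 -m inch '0 0 0.04 0 0 0' >/dev/null && $C && python3 -m inch '0 0 0.04 0 0 0' >/dev/null && $C && python3 -m inch '0 0 0.04 0 0 0' >/dev/null && $C
python3 chk.py -9 4
python3 - <<'E'
from h import *
p=arm.grab_frame("scene");f=p["frame"][80:200,310:430];cv2.imwrite("pics/s3.png",cv2.resize(f[:,:,::-1],(600,600),interpolation=2))
E
```

```text
t14.65 xyz [504.8 267.8 253.7] F [ 0.09  0.01 -2.06] M [0.01 0.13 0.01]
t14.82 xyz [504.9 267.8 255. ] F [-0.34 -0.96 -1.32] M [ 0.02  0.1  -0.02]
t15.00 xyz [504.9 267.8 256.2] F [ 0.33 -0.14 -2.42] M [ 0.01  0.1  -0.03]
t15.18 xyz [504.8 267.8 257.4] F [-0.74 -0.61 -1.95] M [ 0.04  0.11 -0.01]
t15.35 xyz [504.8 267.8 258.4] F [ 0.54  0.87 -3.59] M [ 0.13  0.09 -0.  ]
t15.50 xyz [504.7 267.8 258.3] F [ 0.43  0.14 -2.84] M [-0.    0.05 -0.  ]
```

View pics/s3.png

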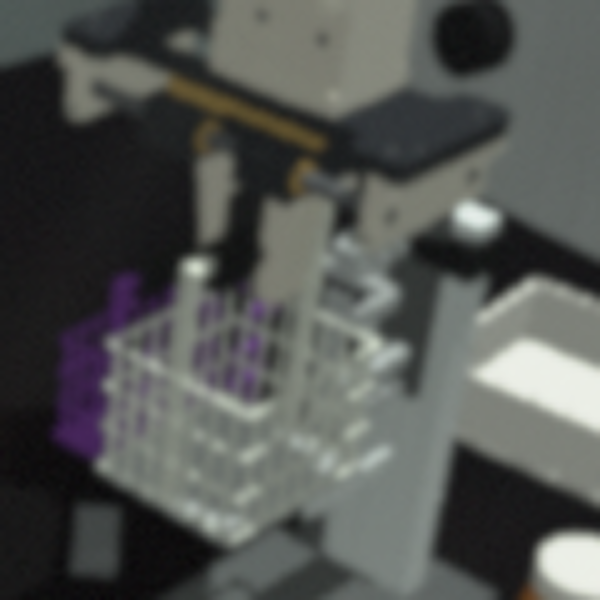

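```bash
python3 chk.py -9 7;python3 -m inch '0 0 0.02 0 0 0;0 0 0 0 0 0' >/dev/null; python3 chk.py -9 7
```

```text
t15.85 xyz [504.8 267.8 258.3] F [-0.04  0.25 -2.79] M [ 0.05  0.09 -0.03]
t16.40 xyz [504.7 267.8 258.9] F [-0.01  0.81 -3.74] M [0.16 0.1  0.01]
```

The crop shows the bar at about (355,287) right under the keeper at about (350,255), with the hook floor well below at about (390,360). Lift at first touch was about 59 mm, which matches a 56 mm tip plus 3 mm. Next I back off slightly into the 3 mm gap and draw out slowly with force checks.

```bash
sed -i 's/^sys.exit.*/sys.exit(1 if F[2]<float(sys.argv[1]) or F[2]>-0.3 or abs(F[1])>1.6 else 0)/' chk.py
python3 -m inch '0 0 -0.06 0 0 0;0 0 0 0 0 0' >/dev/null; python3 chk.py -2.9 5 && python3 -m inch '0.013 -0.1 0 0 0 0;0 0 0 0 0 0' >/dev/null && python3 chk.py -3.2 3 && python3 -m inch '0.013 -0.1 0 0 0 0;0 0 0 0 0 0' >/dev/null && python3 chk.py -3.2 3 && python3 -m inch '0.013 -0.1 0 0 0 0;0 0 0 0 0 0' >/dev/null && python3 chk.py -3.2 3
```

```text
t16.85 xyz [504.9 267.8 257.4] F [ 0.06 -0.08 -1.67] M [0.01 0.12 0.01]
t17.20 xyz [505.2 264.7 257.2] F [ 0.05 -0.06 -2.17] M [ 0.01  0.12 -0.01]
t17.55 xyz [505.6 261.7 257.2] F [ 0.07  0.34 -1.71] M [-0.01  0.1   0.03]
t17.90 xyz [506.  258.7 257.2] F [-0.16  0.14 -1.81] M [0.01 0.1  0.03]
```

Clear of any contact at this height. I continue out.

```bash
python3 -m inch '0.013 -0.1 0 0 0 0;0 0 0 0 0 0' >/dev/null && python3 chk.py -3.2 3 && python3 -m inch '0.02 -0.15 0 0 0 0;0.02 -0.15 0 0 0 0;0 0 0 0 0 0' >/dev/null && python3 chk.py -3.2 3 && python3 -m inch '0.04 -0.3 0 0 0 0;0.06 -0.45 0 0 0 0;0.08 -0.6 0 0 0 0;0.08 -0.6 0 0 0 0;0 0 0 0 0 0'
python3 - <<'E'
from h import *
p=arm.grab_frame("top");save(p,"t2.png")
C=cloud(p);x,y,z=C[...,0],C[...,1],C[...,2];m=(p["range_z"]>0)&(z>.06)&(z<.08)
R=(abs(x-.482)<.09)&(abs(y+.17)<.09)
r=cv2.minAreaRect(np.float32(C[m&R][:,:2]*1000));print(r)
for n in ("top","scene"):
    p=arm.grab_frame(n)
    for d in arm.place_of(p,"pan_floor")[:1]: print(n,atz(p,d["position"][0]*560,d["position"][1]*420,.067))
    d=arm.masks_of(p,"pan_floor")[:1]
    C=cloud(p)
    # pan floor blob and rim outline from colour-agnostic height band
    z=C[...,2];m=(z>.0715)&(z<.082)&(abs(C[...,0]-.482)<.08)&(abs(C[...,1]+.17)<.08)
    print(n,m.sum(),cv2.minAreaRect(np.float32(C[m][:,:2]*1000)))
    m=(z>.042)&(z<.058)&(abs(C[...,0]-.46)<.17)&(abs(C[...,1]+.16)<.14)
    k,l,st,_=cv2.connectedComponentsWithStats(m.astype(np.uint8));i=1+st[1:,4].argmax();print("house",st[i,4],cv2.minAreaRect(np.float32(C[l==i][:,:2]*1000)))
s,R=tool();print(s["eef_pos"],turn_to(187.8),s["q"])
E
```

```text
t18.25 xyz [506.4 255.7 257.2] F [ 0.5  -0.15 -2.25] M [ 0.04  0.1  -0.01]
t18.73 xyz [507.6 246.7 257.2] F [-0.51 -0.72 -1.86] M [ 0.03  0.11 -0.03]
t: 19.35
eef_pos: [0.5155, 0.1864, 0.2574]
ee_rot: [-1.355, 1.571, 0.349]
force: [0.2, 0.5, -1.9]
width: 0.0157
((482.744140625, -168.9329376220703), (116.65067291259766, 106.5579833984375), 74.05764770507812)
top [ 0.47707765 -0.16857312  0.067     ]
top 259 ((482.5977478027344, -168.971435546875), (117.49788665771484, 106.2863540649414), 74.07952880859375)
house 5295 ((439.44940185546875, -156.2579345703125), (189.85220336914062, 269.39111328125), 74.02613067626953)
scene [ 0.48303238 -0.17203706  0.067     ]
scene 424 ((481.6876525878906, -170.57821655273438), (115.95311737060547, 111.33628845214844), 73.92962646484375)
house 4852 ((439.7359924316406, -158.30519104003906), (189.77618408203125, 271.27978515625), 74.16325378417969)
[0.51534639 0.18858053 0.25710204] [ 0.00071639 -0.00069629  0.00758457] [ 7.07850196e-01  1.31842525e-01 -2.20615552e-01  8.48276761e-06
 -1.21842507e+00 -5.72379321e-01]
```

View pics/t2.png

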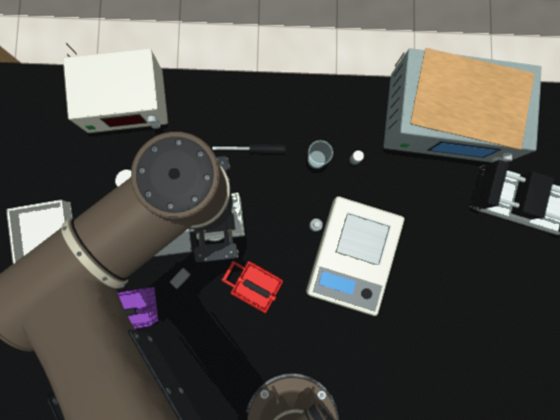

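```bash
python3 -m inch '0 -0.2 0 0 0 -0.1;-0.03 -0.4 0 0 0 -0.2;-0.05 -0.6 0 0 0 -0.3;-0.06 -0.7 0 0 0 -0.3;-0.06 -0.7 0 0 0 -0.3;-0.06 -0.7 0 0 0 -0.3;-0.06 -0.7 0 0 0 -0.3;-0.06 -0.7 0 0 0 -0.3;-0.06 -0.7 0 0 0 -0.3;-0.06 -0.7 0 0 0 -0.3;-0.06 -0.7 0 0 0 -0.3;-0.06 -0.7 0 0 0 -0.3' >/dev/null;  python3 -m inch '-0.06 -0.7 0 0 0 -0.3;-0.06 -0.7 0 0 0 -0.3;-0.06 -0.7 0 0 0 -0.3;-0.06 -0.7 0 0 0 -0.3;-0.06 -0.6 0 0 0 -0.16;-0.06 -0.4 0 0 0 0;0 -0.3 0 0 0 0;0 -0.1 0 0 0 0;0 0 0 0 0 0;0 0 0 0 0 0'
python3 - <<'E'
from h import *
s,R=tool();print(s["eef_pos"],turn_to(164),s["force"])
p=arm.grab_frame("wrist");save(p,"w2.png");C=cloud(p)-s["eef_pos"];L=C@R;ok=p["range_z"]>0;f=p["frame"].astype(int)
# tool frame: x down, y jaw, z = other. basket rim expected at x=-.019+.05=.031
h=ok&(f.sum(2)<200)&(L[...,0]<.0)&(L[...,0]>-.045)&(abs(L[...,1])<.012)&(abs(L[...,2])<.05)
m=ok&(f.min(2)>130)&(L[...,0]>.022)&(L[...,0]<.06)&(abs(L[...,1])<.07)&(abs(L[...,2])<.1)
for n,q in(("handle",h),("rim",m)):
    if q.sum()>5: print(n,q.sum(),cv2.minAreaRect(np.float32(L[q][:,1:]*1000)),np.percentile(L[q],[2,50,98],axis=0).round(4).tolist())
for n in ("top","scene"):
    p=arm.grab_frame(n);save(p,n+"9.png");C=cloud(p)-s["eef_pos"];L=C@R;f=p["frame"].astype(int)
    m=(p["range_z"]>0)&(f.min(2)>110)&(L[...,0]>.022)&(L[...,0]<.038)&(abs(L[...,1])<.08)&(abs(L[...,2])<.1)
    if m.sum()>5: print(n,m.sum(),cv2.minAreaRect(np.float32(L[m][:,1:]*1000)),np.percentile(L[m],[2,50,98],axis=0).round(4).tolist())
E
```

```text
t: 22.45
eef_pos: [0.486, -0.1624, 0.2572]
ee_rot: [0.123, 1.571, 1.423]
force: [0.5, 0.8, -1.9]
width: 0.0156
[ 0.48604223 -0.1623605   0.25715465] [-0.00114906  0.00017626 -0.09226455] [ 0.5377338   0.84736039 -1.85039581]
handle 3566 ((-1.1388416290283203, -0.4287109375), (21.82069969177246, 65.734130859375), 0.567887544631958) [[-0.0446, -0.0112, -0.0325], [-0.0284, -0.001, -0.0099], [-0.0122, 0.0091, 0.0296]]
rim 3097 ((-0.6392555236816406, 16.74590301513672), (129.5043182373047, 90.39453125), 89.2323989868164) [[0.0283, -0.0456, -0.0478], [0.0344, -0.0015, -0.0366], [0.0573, 0.0434, 0.08]]
top 18 ((42.61109161376953, -35.627281188964844), (22.148584365844727, 6.556004524230957), 73.14403533935547) [[0.0289, 0.0371, -0.0467], [0.0317, 0.0419, -0.0389], [0.0347, 0.0433, -0.0248]]
scene 280 ((-0.6582794189453125, 18.409473419189453), (134.0876922607422, 92.96902465820312), 89.25312805175781) [[0.0224, -0.0464, -0.0474], [0.0303, -0.028, 0.0368], [0.0369, 0.0232, 0.0844]]
```

View pics/w2.png

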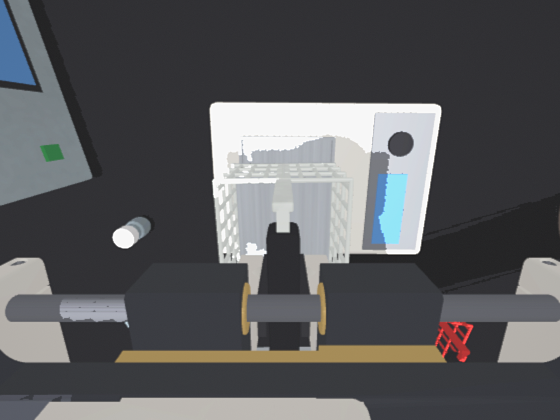

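The wrist view shows the basket walls at columns 215–352 over the pan, whose visible far edge is at row 137, columns 243–335. They are nearly parallel. I measure the pan against the tool in this same view.

```bash
python3 -m inch '-0.13 -0.25 0 0 0 -0.09;0 0 0 0 0 0;0 0 0 0 0 0;0 0 0 0 0 0'
python3 - <<'E'
from h import *
s,R=tool();print(s["eef_pos"],turn_to(164))
p=arm.grab_frame("wrist");C=cloud(p);L=(C-s["eef_pos"])@R;ok=p["range_z"]>0
z=C[...,2];hgt=s["eef_pos"][2]
box=(abs(L[...,1])<.075)&(abs(L[...,2])<.085)
for n,m in(("pan",ok&(z>.0595)&(z<.084)&box),("house",ok&(z>.044)&(z<.056)&(abs(L[...,1])<.25)&(abs(L[...,2])<.15))):
    k,l,st,_=cv2.connectedComponentsWithStats(m.astype(np.uint8))
    q=np.isin(l,[i for i in range(1,k) if st[i,4]>40]);P=L[q]*1000
    print(n,q.sum(),np.percentile(P,[1,50,99],axis=0).round(1).tolist(),cv2.minAreaRect(np.float32(P[:,1:])))
# pan side edges by z-slice
m=ok&(z>.0595)&(z<.084)&box
for a in range(-60,-20,6):
    q=m&(L[...,2]*1000>a)&(L[...,2]*1000<a+6)
    if q.sum()>5: print(a,(np.percentile(L[q][:,1],[1,99])*1000).round(1))
E
```

```text
t: 23.1
eef_pos: [0.4821, -0.1702, 0.2572]
ee_rot: [-0.938, 1.571, 0.353]
force: [-0.3, -0.4, -2.3]
width: 0.0157
[ 0.48208569 -0.17024333  0.25718672] [-0.00026349  0.00071528  0.00454377]
pan 1785 [[180.4, -51.6, -57.5], [191.4, 0.6, -47.7], [195.6, 52.0, -37.5]] ((0.20856475830078125, -47.47917175292969), (20.289438247680664, 106.22290802001953), 89.82599639892578)
house 16863 [[202.1, -207.2, -92.4], [207.7, 100.9, -43.0], [211.7, 176.3, 88.3]] ((-21.122146606445312, -0.4799957275390625), (399.2911682128906, 186.28636169433594), 0.01103290170431137)
-60 [-51.4  52.1]
-54 [-51.5  51.2]
-48 [-51.9  52. ]
-42 [-50.8  50.9]
```

```bash
python3 -m inch '-0.025 0 -0.1 0 0 0;0 0 -0.3 0 0 0;0 0 -0.4 0 0 0;0 0 -0.4 0 0 0;0 0 -0.4 0 0 0;0 0 -0.3 0 0 0;0 0 -0.2 0 0 0;0 0 -0.1 0 0 0;0 0 0 0 0 0' >/dev/null
C="python3 chk.py -3.2 2"; $C && python3 -m inch '0 0 -0.06 0 0 0;0 0 -0.06 0 0 0;0 0 -0.06 0 0 0;0 0 0 0 0 0' >/dev/null && python3 chk.py -3.2 4 && python3 -m inch '0 0 -0.06 0 0 0;0 0 -0.06 0 0 0;0 0 -0.06 0 0 0;0 0 0 0 0 0' >/dev/null && python3 chk.py -3.2 4 && python3 -m inch '0 0 -0.06 0 0 0;0 0 -0.06 0 0 0;0 0 0 0 0 0' >/dev/null && python3 chk.py -3.2 4 && python3 -m inch '0 0 -0.04 0 0 0;0 0 0 0 0 0' >/dev/null && $C && python3 -m inch '0 0 -0.04 0 0 0;0 0 0 0 0 0' >/dev/null && $C && python3 -m inch '0 0 -0.04 0 0 0;0 0 0 0 0 0' >/dev/null && $C && python3 -m inch '0 0 -0.04 0 0 0;0 0 0 0 0 0' >/dev/null && $C && python3 -m inch '0 0 -0.04 0 0 0;0 0 0 0 0 0' >/dev/null && $C && python3 -m inch '0 0 -0.04 0 0 0;0 0 0 0 0 0' >/dev/null && $C
python3 chk.py -9 5
```

```text
t24.32 xyz [ 481.5 -170.3  191.4] F [ 0.04 -0.15 -1.71] M [ 0.05  0.07 -0.02]
t24.98 xyz [ 481.4 -170.2  185.8] F [ 0.07 -0.11 -2.02] M [ 0.04  0.11 -0.02]
t25.62 xyz [ 481.3 -170.3  180.4] F [-0.73 -0.34 -2.11] M [ 0.    0.1  -0.01]
t26.15 xyz [ 481.3 -170.2  176.8] F [ 0.12  0.05 -2.  ] M [0.06 0.06 0.  ]
t26.45 xyz [ 481.3 -170.2  175.5] F [-0.14 -0.56 -1.88] M [0.03 0.06 0.  ]
t26.75 xyz [ 481.3 -170.2  174.3] F [ 0.11  0.23 -1.95] M [ 0.04  0.1  -0.  ]
t27.05 xyz [ 481.3 -170.2  173.2] F [ 0.52 -0.32 -1.81] M [ 0.03  0.03 -0.03]
t27.35 xyz [ 481.3 -170.3  172.1] F [-0.7  -0.38  0.21] M [-0.03  0.3  -0.  ]
t27.55 xyz [ 481.3 -170.3  172.1] F [-0.67 -0.92  0.64] M [-0.09  0.29 -0.03]
```

Touchdown at TCP 172.1 mm, which matches the pan floor rather than the rim. Time to let go and rise.

```bash
python3 -m inch '0 0 0 0 0 0;0 0 0 0 0 0;0 0 0 0 0 0;0 0 0 0 0 0;0 0 0 0 0 0;0 0 0 0 0 0' 0.45; python3 -m inch '0 0 0.2 0 0 0;0 0 0.3 0 0 0;0 0 0.5 0 0 0;0 0 0.8 0 0 0;0 0 0.8 0 0 0;0 0 1 0 0 0;0 0 1 0 0 0;0 0 0.6 0 0 0;0 0 0 0 0 0;0 0 0 0 0 0'
python3 - <<'E'
from h import *
s,R=tool();p=arm.grab_frame("wrist");C=cloud(p);L=(C-s["eef_pos"])@R;ok=p["range_z"]>0;z=C[...,2];f=p["frame"].astype(int)
b=(abs(L[...,1])<.075)&(abs(L[...,2])<.1)
for lo,hi in((.137,.148),(.18,.21),(.07,.084)):
    m=ok&b&(z>lo)&(z<hi)
    if m.sum()>9:print(lo,m.sum(),cv2.minAreaRect(np.float32(L[m][:,1:]*1000)),np.percentile(z[m],[5,50,95]).round(4))
cv2.imwrite("pics/w3.png",p["frame"][:,:,::-1])
q=arm.grab_frame("scene");g=q["frame"];cv2.imwrite("pics/s4.png",np.hstack([cv2.resize(g[180:330,120:270,::-1],(400,400),interpolation=2),cv2.resize(p["frame"][:,70:490,::-1],(400,400))]))
E
```

```text
t: 28.3
eef_pos: [0.4813, -0.1702, 0.172]
ee_rot: [-1.3, 1.571, -0.009]
force: [-0.9, -0.2, -0.4]
width: 0.0395
t: 29.55
eef_pos: [0.4809, -0.1701, 0.3277]
ee_rot: [1.05, 1.57, 2.341]
force: [-0.8, 0.5, 0.6]
width: 0.0394
0.137 1168 ((-1.125762939453125, 19.430030822753906), (134.69151306152344, 89.98884582519531), 89.41307067871094) [0.1384 0.1401 0.1476]
0.18 1374 ((-1.4274015426635742, 2.06103515625), (99.06151580810547, 15.847783088684082), 89.82386779785156) [0.1955 0.2002 0.2017]
0.07 611 ((-0.8275299072265625, 0.7429428100585938), (116.33697509765625, 105.83969116210938), 89.89928436279297) [0.0702 0.0742 0.0792]
```

View pics/s4.png

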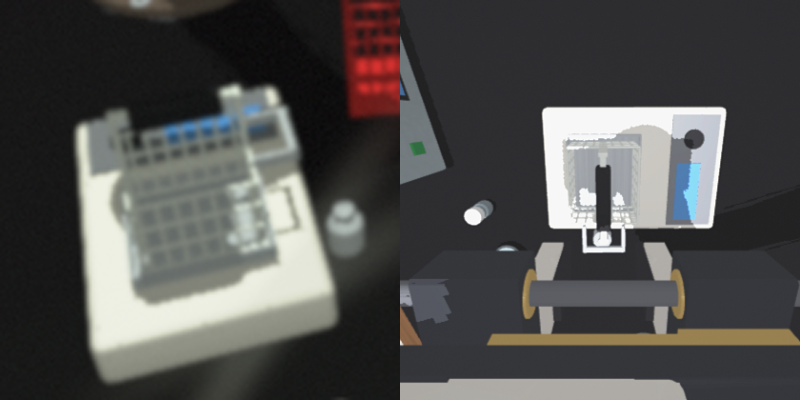

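The basket sits centred and level inside the rim, with the weight untouched beside it. I hand in.

```bash
python3 -c "
from station import arm
print(arm.get_state()['force'],arm.job_done())"
```

```text
the job is handed in; nothing more can be done
[ 1.36205268 -0.50653187 -0.23767956] None
```

The white basket is off its hook and standing level inside the rim of the balance pan, with the gripper well clear above it. I handed in about 30 s into the 64 s allowed.

- **Lift:** I gripped the handle and lifted the basket level in 1.2 mm steps, and the wrist force first rose at about 59 mm. That matches a tip about 56 mm above the hook's floor plus the 3 mm of play.
- **Draw-out:** A further 0.6 mm step up confirmed the keeper. I then eased down about 1.8 mm, to clear it, and drew the basket out with no contact force.
- **Set-down:** The basket touched the pan at the expected height, and I stopped with about 2.5 N on the pan. I let go and rose about 155 mm.

**Last checks:**
- **Position:** The basket is within about 1.5 mm of the pan's centre and within about 1° of its direction. The wire rim is level at about 140 mm.
- **Bystanders:** In the last crop the weight stands where it was. I did not re-measure the other bystanders, but no unexpected contact was felt.
- **Disagreement:** At the keeper, the vertical force rose clearly, but the wrist moment did not change the way I expected. I relied on the force, the lift height and the picture.

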